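Push the carton home in the free storage lane

ROBOT

A 7-joint arm with a two-finger parallel gripper is mounted at the origin on a cart in front of the work surface, level with it; the furniture and walls round the work are solid. World frame = base frame: x ahead of the robot, y to its left, z up, the work surface at z = 0. Lengths are in m, angles in rad, forces in N, time in s.
With the tool pointing down it reaches from about 0.425 to 0.95 m from the base axis. Payload 4.7 kg.
Tool frame: the origin (TCP) lies midway between the tips of the shut fingers; the grasp point (between the pads) lies 19 mm behind it; z points along the fingers, y is the line along which they close (so a half turn about z gives the same grasp; the last joint's range is limited). The gripper opens to 87 mm and grips with 3 to 60 N. Pads are 19 mm wide; open, the fingers measure 117 mm over their backs; the gripper's body (75 mm by 190 mm) begins 51 mm behind the grasp point.
Start: joints at [1.292, 0.469, -0.049, 1.532, 0.024, 1.141, -0.082], TCP at [0.167, -0.654, 0.223] pointing down, gripper open.
Joint ranges: [-2.59, 2.59], [-0.33, 1.99], [-1.39, 1.29], [0.1, 2.45], [-1.04, 4.18], [0.21, 1.99], [-2.66, 2.66]. Speed limits (rad/s): [2.57, 2.57, 3.14, 3.14, 3.14, 3.14, 3.14].

INTERFACE

Orientations are given as a rotation vector (axis times angle).
In Python, from bench import observe, read_camera, camera_model, hand_in, search_frame gives the robot as it stands. The module is installed in compiled form; this text tells all that it offers.
- The arm moves only by the shell command python3 -m pendant 'ROWS' [FORCE]. ROWS is a JSON object of lists of equal length, an entry for each row: "grip": the closure in counts, from 0 (fully open) to 255 (shut); "slide": the shift along the tool's x, y, z in mm, a list of three; "twist": the turn about the tool's z in rad. A call has 1 to 10 rows; each row is the pose to reach, as a shift and turn from the pose commanded when the call began, along the tool's axes at that moment; what a row does not reach only later rows make up. A row lasts 1/12 s, in which the tool goes at most 41.7 mm and 7.16 degrees, less where a joint would pass 70% of its speed; a pose out of reach is approached as far as the arm can. A call with a gripper value outside its range is refused whole. The fingers move at their own pace and stop on an object; FORCE is the grip in N (left out, the last holds). Time passes only in rows, so rows that repeat a pose let the fingers close. It gives the time, the measured TCP pose, the force, the opening and the grip force at its end, in the units of the state.
- observe(): the state, without advancing time (a new reading comes with each control period).
- read_camera(name): name is "scene" or "top" or "wrist"; returns the picture (480x640x3 uint8, blue, green, red); there is no depth.
- camera_model(name): a dict with "fx", "fy", "cx", "cy" (pixels), "R" (3x3) and "t" (3): a world point X has camera coordinates R X + t. Camera axes: x right, y down, z forward; pixel columns grow to the right and rows downward; lengths in m; the calibration is good to about 2 mm. The wrist camera is an equidistant fisheye: a pixel r from the principal point sees the ray r / f radians off the axis. A picture is of the moment at which its call begins: read the wrist's pose just before it. camera_model takes no time and is no camera call; for the wrist camera it gives the pose at the moment of the call.
- hand_in(): hands the job in; it is judged then, once.
Trained networks look in the newest picture that a camera, given by its name, has taken for a name from the list of things; names that differ only in an ending like _2 or _b are one class to them, and where a whole thing is asked for, a point or a joint stands for the part that bears it (a point fixed in the world has none). Each returns a list of dicts, best first, with "confidence" (0 to 1); they miss things now and then, are a little off and sometimes report something else, mostly with a low value. They report only what shows in the picture. A call takes as long as a camera call.
- search_frame(query, camera): "rect" ([left, top, right, bottom] in pixels, round what is visible of it).
The state is a dict: "t": time; "joint_pos": joint angles; "joint_vel": joint speeds; "tau": joint torques, N m; "position": TCP position; "orientation": TCP orientation; "contact_force": force on the tool from outside, world axes, zero at the start; "wrist_torque": the same for the moment, N m; "gripper_width": finger opening in m; "finger_force": force on a finger pad.
Only numpy, scipy, OpenCV 4.12 (cv2) and the standard library are available. Lean on these libraries where they do the work, as an engineer would, in place of code of your own. Each camera call takes 0.05 s, during which the arm holds its last target. There are 200 camera calls.

TASK

Two low storage lanes stand side by side on the packing board; one already holds a carton. Without gripping or lifting it, push the loose white carton that stands left of the lanes with the fingertips, lengthwise, through the open left-hand mouth of the empty lane and gently all the way down until it stands against the end stop or within a centimetre of it, then move the hand away. Neither the carton nor the robot may touch either guide rail of that lane, and the stored carton and the small things around stay where they are.

Things in the scene. Friction and masses are not known exactly. Their poses are not given: they have to be found in the camera images.
- board: the fixed plywood packing board on which lanes, cartons, loupe and charger stand, 440 x 730 x 12 mm; its flat top is at z = 0.012 everywhere. Origin: centre of its underside
- carton: the loose white carton to be pushed, 100 x 70 x 34 mm, about 0.25 kg (varies), on the board to the left of the lanes' mouths, its long sides roughly along the lanes. Origin: centre of its underside; its x axis runs along its 100 mm length, y across its 70 mm width, z up. Either short end may lead.
- lane_empty: the empty lane, fixed, nearer to or farther from the robot: two aluminium rails 260 mm long, 12 mm high, 94 mm apart inside, with a 22 mm high steel stop bar at the end; no floor, the carton slides on the board. Origin: on the board, middle of the lane; y along it to the open mouth (y = +0.130, about to the robot's left); stop's inner face at y = -0.130; x across (away from the robot)
- lane_empty_home (a point): on the board, on the empty lane's axis: where the centre of the carton's underside lies when its leading end touches the stop (lane_empty's y = -0.080); axes as lane_empty
- lane_empty_rail_near: the empty lane's guide rail on its -x side, an upright strip 5 mm thick and 12 mm high (inner face at x = -0.047 of the lane) with a 10 mm wide, 3 mm high foot outside it; same origin and axes as lane_empty
- lane_empty_rail_far: the same on the +x side, inner face at x = +0.047 of the lane; same origin and axes as lane_empty
- lane_full: the other lane, of the same shape and size and fixed too, which holds the stored carton; origin and axes as for lane_empty
- stored_carton: an identical carton already standing near the stop of the other lane; leave it alone. Origin: centre of its underside, x along its length
- loupe: small black eyeglass loupe, 38 mm wide, 34 mm high, standing behind the work; leave it alone. Origin: centre of its underside
- usb_charger: small white plug charger, 46 x 28 x 28 mm, behind the carton; leave it alone. Origin: centre of its underside

How it is judged:
On the way:
1. the carton enters the lane lengthwise through its mouth, its leading end 20 to 100 mm inside (x of carton in the frame of lane_empty between -0.0125 and 0.0125 m and y of carton in the frame of lane_empty between 0.08 and 0.16 m and angle between the x axis of carton and the y axis of lane_empty, either way round below 0.25 rad), for 0.1 s.
At the end, for the whole second after the job is handed in: The carton lies flat and at rest between the empty lane's rails, lengthwise, its leading end no more than 12 mm from the stop's face, and the robot touches nothing (x of carton in the frame of lane_empty between -0.0125 and 0.0125 m and y of carton in the frame of lane_empty between -0.084 and -0.068 m and angle between the x axis of carton and the y axis of lane_empty, either way round below 0.25 rad and height (world z) of carton below 0.018 m and angle between carton's own z axis and vertical below 0.05 rad and linear speed of carton below 0.01 m/s).
It fails at once if the carton or the robot touches a guide rail of the empty lane (contact force between anything else and lane_empty_rail_near above 0.2 N or contact force between anything else and lane_empty_rail_far above 0.2 N).
It fails at once if the carton is lifted or tipped (10 mm, 0.2 rad) (height (world z) of carton above 0.022 m or angle between carton's own z axis and vertical above 0.2 rad).
It fails at once if the carton is pinched or pressed hard (over 25 N from the fingers) (contact force between the fingers and carton above 25 N).
It fails at once if the stored carton, the loupe or the charger is moved by more than 10 mm (distance of any of stored_carton, loupe, usb_charger from where it was at the start of the episode above 0.01 m).
It also fails if it takes over 72 s, if anything falls off the work surface, if the arm or the gripper's body presses on something with over 40 N, if the wrist force passes 120 N, or if a joint passes its speed limit or range.

## Working session

There is one attempt and no reset: what is moved stays moved. The work goes in short steps, Python scripts to look and compute and a shell command to move; the robot and the scene stay as the last step left them, time stands still between calls to the robot, and variables do not carry over. Pictures are saved under pics/ and viewed, at most 10 in all, crops included, and the job is handed in when it is done.

```bash
mkdir -p pics; python3 - <<'E'
from bench import *
import cv2
s=observe();print({k:s[k] for k in('t','position','orientation','gripper_width')})
for c in('top','scene'):
    cv2.imwrite(f'pics/{c}0.png',read_camera(c))
    m=camera_model(c);print(c,m)
    for q in('carton','lane_empty','lane_full','stored_carton','loupe','usb_charger'):
        print(q,[(r['rect'],round(r['confidence'],2)) for r in search_frame(q,c)[:3]])
E
```

```text
{'t': 0.0, 'position': array([ 0.16672606, -0.65347159,  0.22151597]), 'orientation': array([-3.11521610e+00, -3.91200662e-01,  5.09219067e-04]), 'gripper_width': 0.08738473892394875}
top {'fx': 542.7270331701415, 'fy': 542.7270331701415, 'cx': 322.22904554044567, 'cy': 244.50780827094027, 'R': array([[ 0.00698778, -0.99997039,  0.00322279],
       [-0.98706621, -0.00741373, -0.16014163],
       [ 0.16016078, -0.00206207, -0.98708879]]), 't': array([0.06190709, 0.60201104, 0.85302366])}
carton [([187.9, 261.2, 252.3, 303.9], 0.95)]
lane_empty [([303.7, 293.7, 473.1, 372.3], 0.88)]
lane_full [([305.0, 187.4, 470.8, 263.5], 0.73), ([300.8, 360.3, 462.2, 372.3], 0.32)]
stored_carton [([392.1, 198.3, 454.4, 245.5], 0.73)]
loupe [([249.5, 151.8, 274.3, 174.0], 0.66)]
usb_charger [([185.9, 177.9, 210.0, 198.7], 0.58)]
scene {'fx': 567.8488395979938, 'fy': 567.8488395979938, 'cx': 314.01021295399323, 'cy': 235.12171962041873, 'R': array([[-0.91527723, -0.40258119, -0.01399939],
       [-0.28361268,  0.6687005 , -0.68731615],
       [ 0.28606195, -0.62511442, -0.72622347]]), 't': array([0.56652992, 0.16904558, 0.99731146])}
carton [([267.4, 291.6, 330.7, 362.8], 0.58)]
lane_empty [([343.8, 183.9, 442.0, 296.9], 0.79)]
lane_full [([255.2, 159.5, 364.5, 265.5], 0.87)]
stored_carton [([296.9, 163.3, 349.9, 216.4], 0.68)]
loupe [([206.0, 250.9, 227.7, 274.0], 0.55), ([267.9, 288.0, 331.5, 359.9], 0.34)]
usb_charger []
```

```bash
python3 - <<'E'
import cv2
i=cv2.imread('pics/top0.png')[150:400,160:500]
cv2.imwrite('pics/topc.png',cv2.resize(i,None,fx=2.35,fy=2.35,interpolation=cv2.INTER_CUBIC))
E
```

```text
(no output)
```

View pics/topc.png

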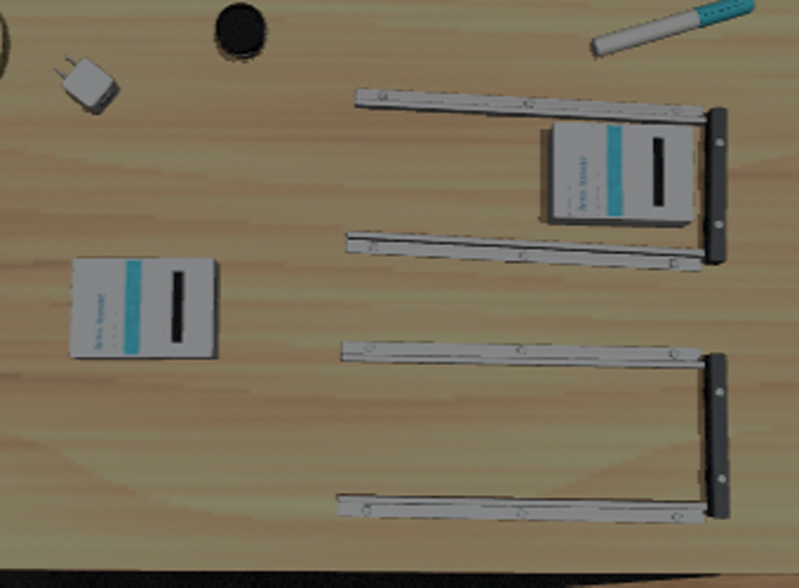

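The empty lane is the near one (lower, mouth at about x=341 in the crop). The carton lies left and about 60 mm farther away than its axis. I'll turn the edges into positions.

```bash
cat > h.py <<'E'
import numpy as np,cv2
from bench import *
def w(m,p,z):
    R,t=np.array(m['R']),np.array(m['t']);c=-R.T@t
    d=R.T@np.array([(p[0]-m['cx'])/m['fx'],(p[1]-m['cy'])/m['fy'],1]);return c+d*(z-c[2])/d[2]
def proj(m,X):
    X=np.atleast_2d(X)@np.array(m['R']).T+m['t'];return X[:,:2]/X[:,2:]*m['fx']+[m['cx'],m['cy']]
def box(c,a,l,wd,z):  # l along direction a, wd across
    u=np.array([np.cos(a),np.sin(a)]);v=np.array([-u[1],u[0]])
    return np.array([[*(np.array(c)+sx*l/2*u+sy*wd/2*v),z] for sx,sy in((1,1),(1,-1),(-1,-1),(-1,1))])
def carton(img,m,roi,z=.046):
    """fit bright top quad -> centre, axis angle, size"""
    x0,y0,x1,y1=roi;h=cv2.cvtColor(img,cv2.COLOR_BGR2HSV)[y0:y1,x0:x1]
    k=((h[...,1]<60)&(h[...,2]>95)).astype(np.uint8)
    cs=max(cv2.findContours(k,0,1)[0],key=cv2.contourArea).reshape(-1,2)+[x0,y0]
    P=np.array([w(m,p,z)[:2] for p in cs])
    r=cv2.minAreaRect((P*1000).astype(np.float32));b=cv2.boxPoints(r)/1000
    e=b[1]-b[0],b[2]-b[1];e=max(e,key=np.linalg.norm);e=e*np.sign(e[1])
    return b.mean(0),np.arctan2(e[1],e[0]),r[1]
E
python3 - <<'E'
from h import *
i=cv2.imread('pics/top0.png');m=camera_model('top')
print('cam',-np.array(m['R']).T@m['t'])
print('carton',carton(i,m,(180,250,262,312)))
f=lambda x,y,z:w(m,(160+(x+.5)/2.35-.5,150+(y+.5)/2.35-.5),z).round(4)
print('far rail top inner',f(343,360,.024),f(700,367,.024))
print('near rail top inner',f(340,496,.024),f(703,505,.024))
print('stop left edge',f(706,356,.034),f(706,516,.034))
for x in(310,340,370,400,430,450):
    print(x,'far',i[290:312,x].mean(1).astype(int),'near',i[356:374,x].mean(1).astype(int))
E
```

```text
cam [0.45717122 0.06812739 0.9382176 ]
carton (array([0.54167795, 0.23417954], dtype=float32), np.float32(1.5779681), (69.35552215576172, 100.61373138427734))
far rail top inner [0.5061 0.0933 0.024 ] [ 0.5029 -0.1615  0.024 ]
near rail top inner [0.4111 0.0943 0.024 ] [ 0.4066 -0.1604  0.024 ]
stop left edge [ 0.5102 -0.1635  0.034 ] [ 0.3997 -0.1598  0.034 ]
310 far [111 113 116 115 116 119 131 132 133 132 105 122 132  92 109 112 115 114
 114 113 111 112] near [113 112 111 112  63 113 130 126 132 132 132 132 132 127 114 111 108 108]
340 far [111 113 114 115 117  88 131 131 132 133 132  94 130 132  62 112 114 115
 114 114 113 114] near [114 112 112 113 114  56 130 131  86 132 132 132 132 132  90 108 108 108]
370 far [112 114 116 116 117 117 106 131 131 130 133 133 121 130 117  95 113 115
 114 115 115 114] near [113 113 113 114 115  67  90 130 126 102 132 132 132 132 133 109 109 110]
400 far [112 113 114 115 115 115 115 131 131 129 131 133  92 128 132  77 112 113
 114 113 114 114] near [112 110 108 109 111 111  47 126 132  95 132 131 131 132 132 111 111 111]
430 far [110 112 115 113 114 114 115  86 132 129 128 131 131 109 128 124  71 112
 112 112 113 113] near [112 111 111 111 112 114  71  70 129 131  93 132 131 131 131 132 101 111]
450 far [111 112 112 113 112 112 113 113 131 132 129 131 132  94 124 130  77 111
 113 111 112 112] near [113 112 113 113 115 114 115  50 121 128 100 132 132 108 127 133 111 111]
```

```bash
python3 - <<'E'
from h import *
i=cv2.imread('pics/top0.png');m=camera_model('top')
E={}
for c,a,b in((310,302.5,360.8),(340,303.5,361.5),(400,304.5,362.6),(430,305.2,363.2),(450,305.5,363.6)):
    A,B=w(m,(c,a),.024),w(m,(c,b),.024);print(c,A.round(4),B.round(4),'gap',round(A[0]-B[0],4),'mid',(A+B)[:2]/2)
    E[c]=(A+B)[:2]/2
M=np.array(list(E.values()));k,b=np.polyfit(M[:,1],M[:,0],1);print('x=',k,'y+',b)
for y in(.0975,.234,-.11):print(y,k*y+b)
# mouth ends / stop: row profiles along columns
for r in(300,363):print('mouth',r,i[r,295:312].mean(1).astype(int))
for r in(315,330,345):print('stop',r,i[r,448:474].mean(1).astype(int))
def stopx(v,r): return w(m,(v,r),.034)
E
```

```text
310 [0.5068 0.086  0.024 ] [0.4111 0.085  0.024 ] gap 0.0957 mid [0.45894645 0.08553331]
340 [0.5055 0.0357 0.024 ] [0.4103 0.0355 0.024 ] gap 0.0952 mid [0.45789542 0.03563069]
400 [ 0.5046 -0.0649  0.024 ] [ 0.4092 -0.0634  0.024 ] gap 0.0954 mid [ 0.45687044 -0.06417002]
430 [ 0.5037 -0.1153  0.024 ] [ 0.4086 -0.1129  0.024 ] gap 0.0952 mid [ 0.45615065 -0.11406868]
450 [ 0.5035 -0.1488  0.024 ] [ 0.4081 -0.1459  0.024 ] gap 0.0953 mid [ 0.45580989 -0.14733797]
x= 0.012963666158887688 y+ 0.4576645570356047
0.0975 0.4589285144860963
0.234 0.46069805491678445
-0.11 0.45623855375812705
mouth 300 [109 109 108 108 109 109 109 110 107  99  74 105 104 103 105 105 104]
mouth 363 [118 118 119 118 118 118 118 118 112  99 117 119 119 122 124 126 125]
stop 315 [104 103 103 103 105 104 104 104  96  63  56  23   4  11  28  48  61  93
 117  79  55  75 105 105 105 107]
stop 330 [113 112 112 113 112 113 112 113 103  70  70  60  14  13  24  46  57  56
  55  56  50  71 113 111 112 112]
stop 345 [112 111 112 113 112 112 112 112 112 103  71  62  24  13  19  39  55  56
  56  54  54  69 100 114 112 113]
```

```bash
cat >> h.py <<'E'
from scipy.spatial.transform import Rotation as Ro
def go(x,y,z,yaw):
    """slide (mm) and twist to bring TCP to x,y,z with tool y at world yaw (deg)"""
    s=observe();R=Ro.from_rotvec(s['orientation']).as_matrix()
    d=R.T@(np.array([x,y,z])-s['position'])*1000
    cur=np.degrees(np.arctan2(R[1,1],R[0,1]));dy=(yaw-cur+180)%360-180
    print('t',s['t'],'pos',s['position'].round(4),'yaw',cur.round(2),'tilt',R[2].round(3),'F',s['contact_force'].round(1),'w',round(s['gripper_width'],4),'j7',round(s['joint_pos'][6],2))
    print('slide',d.round(1),'twist',-np.radians(dy).round(4))
E
python3 - <<'E'
from h import *
m=camera_model('top')
print('loupe',w(m,(262,163),.029),'chg',w(m,(198,188),.026))
go(.46,-.35,.222,-30);go(.5,0,.222,20)
E
```

```text
loupe [0.74749619 0.17196294 0.029     ] chg [0.70264495 0.28191615 0.026     ]
t 0.7 pos [ 0.1669 -0.654   0.2226] yaw -75.69 tilt [ 0.  0. -1.] F [0.6 0.3 0.2] w 0.0872 j7 -0.08
slide [ 359.1 -222.2    0.6] twist -0.7974
t 0.7 pos [ 0.1669 -0.654   0.2226] yaw -75.69 tilt [ 0.  0. -1.] F [0.6 0.3 0.2] w 0.0872 j7 -0.08
slide [ 484.4 -551.4    0.6] twist -1.6701
```

```bash
python3 -m pendant '{"grip":[80,80,80,80,80,80,80,80,80,80],"slide":[[36,-22,0],[72,-44,0],[108,-66,0],[144,-88,0],[180,-110,0],[216,-132,0],[252,-154,0],[288,-176,0],[324,-199,0],[359,-222,0]],"twist":[-0.08,-0.16,-0.24,-0.32,-0.4,-0.48,-0.56,-0.64,-0.72,-0.8]}' 10; python3 -c "
from h import *
go(.53,.03,.222,35)"
```

```text
t: 1.53
position: [0.4574, -0.3527, 0.223]
orientation: [2.715, 1.579, 0.0]
contact_force: [0.6, -0.9, -0.6]
gripper_width: 0.0601
finger_force: 0.0
t 1.5333 pos [ 0.4574 -0.3527  0.223 ] yaw -29.64 tilt [-0.     0.001 -1.   ] F [ 0.6 -0.9 -0.6] w 0.0601 j7 -0.05
slide [ 368.6 -126.2    0.7] twist -1.1282
```

```bash
python3 -m pendant '{"grip":[80,80,80,80,80,80,80,80,80,80],"slide":[[37,-13,0],[74,-25,0],[111,-38,0],[148,-50,0],[184,-63,0],[221,-76,0],[258,-88,0],[295,-101,0],[332,-113,0],[369,-126,0]],"twist":[-0.113,-0.226,-0.339,-0.452,-0.565,-0.678,-0.791,-0.904,-1.017,-1.128]}'; python3 -c "
from h import *
go(.612,.234,.12,89.26)"
```

```text
t: 2.37
position: [0.5308, 0.0301, 0.223]
orientation: [1.449, 2.786, -0.0]
contact_force: [0.6, -1.4, -0.1]
gripper_width: 0.0599
finger_force: 0.0
t 2.3667 pos [0.5308 0.0301 0.223 ] yaw 35.06 tilt [-0.001  0.001 -1.   ] F [ 0.6 -1.4 -0.1] w 0.0599 j7 0.25
slide [120.4 183.5 103. ] twist -0.946
```

```bash
python3 -m pendant '{"grip":[80,80,80,80,80,80,80,80,80,80],"slide":[[12,18,10],[24,37,20],[36,55,31],[48,73,41],[60,92,51],[72,110,62],[84,128,72],[96,147,82],[108,165,93],[120,184,103]],"twist":[-0.095,-0.19,-0.284,-0.378,-0.473,-0.568,-0.662,-0.757,-0.851,-0.946]}'; python3 -c "
from h import *
go(.612,.234,.026,89.26)
cv2.imwrite('pics/t1.png',read_camera('top')[120:400,120:500]);cv2.imwrite('pics/s1.png',read_camera('scene'))"
```

```text
t: 3.2
position: [0.6137, 0.2326, 0.1188]
orientation: [-0.022, -3.141, 0.001]
contact_force: [0.1, 0.1, -0.3]
gripper_width: 0.0599
finger_force: 0.0
t 3.2 pos [0.6137 0.2326 0.1188] yaw 89.21 tilt [ 0.    -0.001 -1.   ] F [ 0.1  0.1 -0.3] w 0.0599 j7 0.67
slide [ 1.7  1.5 92.8] twist -0.0009
```

View pics/s1.png

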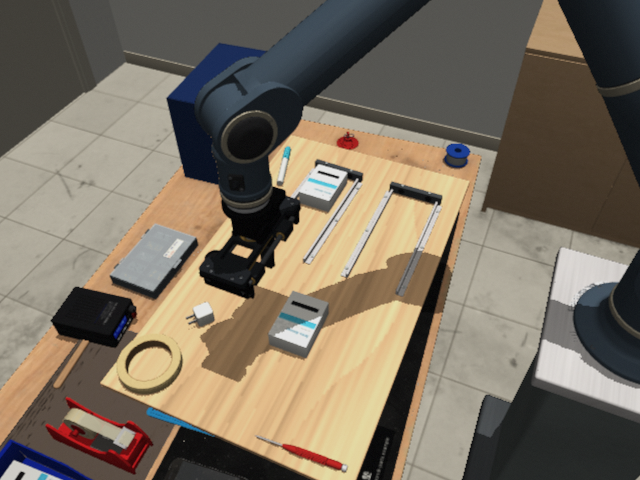

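The hand is beside the carton's far long side at about (250,260), with clear board below it. The charger is at (200,315), well clear of the fingers. Going down.

```bash
python3 -m pendant '{"grip":[80,80,80,80,80,80,80,80],"slide":[[0,1,20],[0,1,40],[0,1,60],[0,1,75],[0,1,85],[0,1,91],[0,1,92],[0,1,92]],"twist":[0,0,0,0,0,0,0,0]}'; python3 -m pendant '{"grip":[80,80,80,80,80,80,80,80,80,80],"slide":[[8,0,0],[13,0,0],[17,0,0],[21,0,0],[25,0,0],[29,0,0],[33,0,0],[37,0,0],[41,0,0],[45,0,0]],"twist":[0,0,0,0,0,0,0,0,0,0]}'; python3 -c "
from h import *
go(.515,.234,.026,89.26)"
```

```text
t: 3.97
position: [0.6136, 0.2332, 0.028]
orientation: [0.028, 3.141, 0.0]
contact_force: [-0.0, -0.4, -0.1]
gripper_width: 0.0595
finger_force: 0.0
t: 4.8
position: [0.5688, 0.2341, 0.028]
orientation: [0.028, 3.14, 0.001]
contact_force: [2.9, 0.7, 2.6]
gripper_width: 0.0597
finger_force: 1.6
t 4.8 pos [0.5688 0.2341 0.028 ] yaw 88.97 tilt [-0.002  0.001 -1.   ] F [2.9 0.7 2.6] w 0.0597 j7 0.54
slide [53.8 -1.1  1.9] twist -0.0051
```

```bash
python3 -m pendant '{"grip":[80,80,80,80,80,80,80,80,80,80],"slide":[[5,0,0],[11,0,0],[17,0,0],[23,0,0],[29,0,0],[35,0,0],[41,0,0],[46,0,0],[50,0,0],[52,0,0]],"twist":[-0.005,-0.005,-0.005,-0.005,-0.005,-0.005,-0.005,-0.005,-0.005,-0.005]}'; python3 -c "
from h import *
go(.505,.234,.026,89.26)
i=read_camera('top');cv2.imwrite('pics/t2.png',i[150:410,120:500])
print([(r['rect'],r['confidence']) for r in search_frame('carton','top')[:2]])
"
```

```text
t: 5.63
position: [0.5155, 0.2347, 0.0275]
orientation: [-0.019, -3.141, 0.001]
contact_force: [2.8, 0.3, 2.0]
gripper_width: 0.0596
finger_force: 1.4
t 5.6333 pos [0.5155 0.2347 0.0275] yaw 89.3 tilt [ 0. -0. -1.] F [2.8 0.3 2. ] w 0.0596 j7 0.48
slide [10.5 -0.9  1.5] twist 0.0007
[([309.0, 292.6, 472.9, 370.9], 0.69)]
```

View pics/t2.png

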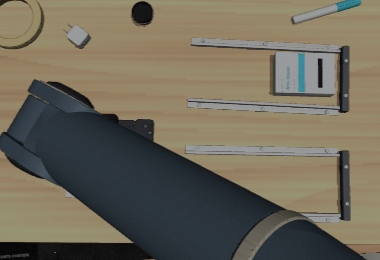

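The arm hides the carton in the top view. I'll push to just short of the estimated end, back off, lift and look.

```bash
python3 -m pendant '{"grip":[80,80,80,80,80],"slide":[[3,0,0],[6,0,0],[7,0,0],[8,0,0],[8,0,0]],"twist":[0,0,0,0,0]}'; python3 -m pendant '{"grip":[80,80,80,80,80,80,80,80,80,80],"slide":[[-5,0,0],[-15,0,0],[-30,0,0],[-30,0,-30],[-30,10,-65],[-30,40,-95],[-30,80,-110],[-30,120,-110],[-30,150,-110],[-30,150,-110]],"twist":[0,0,0,0.1,0.2,0.3,0.42,0.54,0.66,0.78]}'; python3 -c "
from h import *
go(.462,.36,.14,0)
i=read_camera('top');m=camera_model('top');cv2.imwrite('pics/t3.png',cv2.resize(i[200:410,120:400],None,fx=2.5,fy=2.5))
print([(r['rect'],r['confidence']) for r in search_frame('carton','top')[:2]])
"
```

```text
t: 6.15
position: [0.5075, 0.2347, 0.0272]
orientation: [-0.02, -3.14, 0.001]
contact_force: [0.9, 0.4, -0.2]
gripper_width: 0.0595
finger_force: 0.4
t: 6.98
position: [0.5378, 0.3934, 0.1387]
orientation: [-1.208, -2.896, -0.011]
contact_force: [-0.7, 0.1, -0.3]
gripper_width: 0.0594
finger_force: 0.0
t 6.9833 pos [0.5378 0.3934 0.1387] yaw 44.71 tilt [ 0.006  0.005 -1.   ] F [-0.7  0.1 -0.3] w 0.0594 j7 -0.26
slide [ 29.6 -77.4  -1.5] twist 0.7803
[]
```

View pics/t3.png

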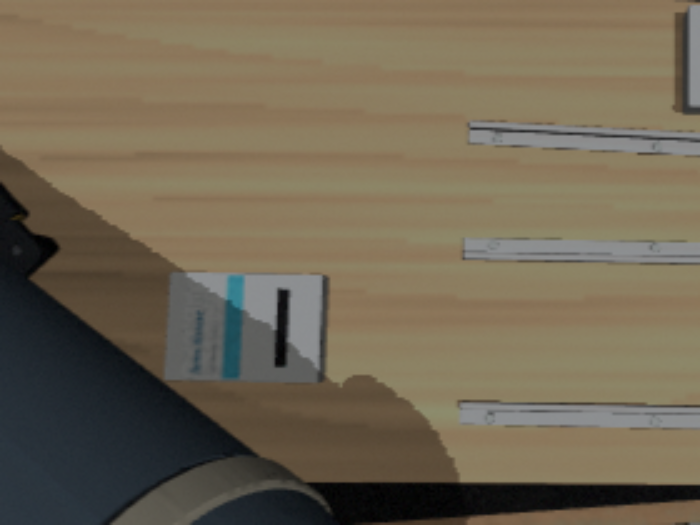

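The carton is fully visible with top corners at about (172,272), (324,275), (321,382) and (166,380). It lies between the extensions of the empty lane's rails.

```bash
python3 - <<'E'
from h import *
i=read_camera('top');m=camera_model('top')
for c in(195,215,245):print(c,'top',302,i[302:316,c].mean(1).astype(int),'bot',345,i[345:358,c].mean(1).astype(int))
P=[w(m,(120+(x+.5)/2.5-.5,200+(y+.5)/2.5-.5),.046)[:2] for x,y in((172,272),(324,275),(321,382),(166,380))]
P=np.array(P);print(P.round(4),P.mean(0)); a=(P[0]-P[1]+P[3]-P[2]);print('ang',np.arctan2(a[1],a[0]),'lane 1.5578; axis x here',.4577+.01296*P.mean(0)[1])
for c,a,b in((195,0,0),):pass
E
```

```text
195 top 302 [114 117 119 120 121 119  76  95  96  97  96  97  95  93] bot 345 [100  98  93  90  98  99  88  76  75  76  75  55  20]
215 top 302 [116 116 119 121 121 118 116 125 118 108 106 109 108 110] bot 345 [70 70 71 73 70 78 84 84 81 80 81 79 76]
245 top 302 [115 117 118 122 123 121 119  99 143 142 143 144 142 143] bot 345 [94 95 94 93 93 94 95 95 82 81 78 78 77]
[[0.4944 0.2839]
 [0.4932 0.1846]
 [0.4246 0.1846]
 [0.4252 0.2845]] [0.45936127 0.23439817]
ang 1.561667308512799 lane 1.5578; axis x here 0.46073780031520256
```

```bash
python3 -c "
from h import *
go(.462,.35,.138,-.74)"; python3 -m pendant '{"grip":[160,160,160,160,160,160,160,160,160,160],"slide":[[5,-10,0],[10,-20,0],[15,-32,0],[18,-42,0],[21,-52,0],[24,-66,0],[24,-78,0],[23,-85,0],[23,-85,0],[23,-85,0]],"twist":[0.1,0.2,0.3,0.4,0.5,0.6,0.7,0.79,0.79,0.79]}'; python3 -c "
from h import *
go(.4615,.325,.028,-.74)"
```

```text
t 7.1333 pos [0.5404 0.3845 0.1371] yaw 44.77 tilt [-0.001 -0.001 -1.   ] F [ 0.6 -0.2  0.9] w 0.0598 j7 -0.25
slide [ 30.7 -79.9  -0.8] twist 0.7943
t: 7.97
position: [0.4644, 0.3397, 0.1375]
orientation: [2.232, 2.209, -0.001]
contact_force: [-0.2, 0.7, 0.6]
gripper_width: 0.0326
finger_force: 0.0
t 7.9667 pos [0.4644 0.3397 0.1375] yaw -0.59 tilt [-0.001  0.    -1.   ] F [-0.2  0.7  0.6] w 0.0326 j7 -0.97
slide [-14.6  -2.8 109.5] twist 0.0027
```

```bash
python3 -m pendant '{"grip":[160,160,160,160,160,160,160,160,160,160],"slide":[[0,-2,20],[0,-2,40],[0,-2,60],[0,-2,80],[0,-2,95],[0,-2,105],[0,-2,109],[0,-2,109],[-8,-2,109],[-16,-2,109]],"twist":[0.003,0.003,0.003,0.003,0.003,0.003,0.003,0.003,0.003,0.003]}'; python3 -c "
from h import *
go(.4577+.01296*.25,.25,.028,-.74)"
```

```text
t: 8.8
position: [0.4619, 0.3255, 0.0295]
orientation: [2.236, 2.206, 0.003]
contact_force: [-0.7, 0.2, -0.3]
gripper_width: 0.0321
finger_force: 0.0
t 8.8 pos [0.4619 0.3255 0.0295] yaw -0.78 tilt [ 0.001  0.001 -1.   ] F [-0.7  0.2 -0.3] w 0.0321 j7 -1.05
slide [-75.5   0.1   1.4] twist -0.0008
```

```bash
python3 -m pendant '{"grip":[160,160,160,160,160,160,160,160,160,160],"slide":[[-10,0,0],[-18,0,0],[-25,0,0],[-32,0,0],[-40,0,0],[-48,0,0],[-56,0,0],[-64,0,0],[-71,0,0],[-75,0,0]],"twist":[0,0,0,0,0,0,0,0,0,0]}'; python3 -c "
from h import *
go(.4577+.01296*.19,.19,.0285,-.74)
i=read_camera('top');cv2.imwrite('pics/t4.png',cv2.resize(i[230:410,160:480],None,fx=2.5,fy=2.5,interpolation=2))
"
```

```text
t: 9.63
position: [0.4604, 0.2494, 0.0287]
orientation: [2.238, 2.204, 0.0]
contact_force: [-0.1, 3.4, 1.5]
gripper_width: 0.0327
finger_force: 1.6
t 9.6333 pos [0.4604 0.2494 0.0287] yaw -0.89 tilt [-0.  0. -1.] F [-0.1  3.4  1.5] w 0.0327 j7 -0.95
slide [-59.4   0.7   0.2] twist -0.0027
```

View pics/t4.png

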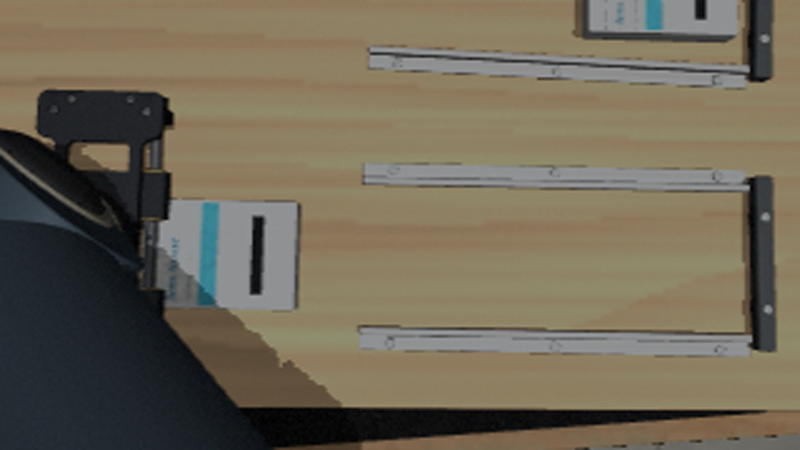

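Carton's leading end is at (298,203 to 311), midline row about 257. The lane midline there is about row 255, so it is centred to about 1 mm and square. Pushing on.

```bash
python3 -m pendant '{"grip":[160,160,160,160,160,160,160,160,160,160],"slide":[[-6,0,0],[-14,0,0],[-22,0,0],[-30,0,0],[-38,0,0],[-46,0,0],[-54,0,0],[-62,0,0],[-68,0,0],[-72,0,0]],"twist":[-0.002,-0.002,-0.002,-0.002,-0.002,-0.002,-0.002,-0.002,-0.002,-0.002]}'; python3 - <<'E'
from h import *
go(.4577+.01296*.1,.1,.0285,-.74)
i=read_camera('top');m=camera_model('top');cv2.imwrite('pics/t5.png',cv2.resize(i[230:410,160:480],None,fx=2.5,fy=2.5,interpolation=2))
f=lambda x,y,z:w(m,(160+(x+.5)/2.5-.5,230+(y+.5)/2.5-.5),z)[:2]
a,b=f(299,203,.046),f(297,311,.046);c=(a+b)/2;print('prev lead',a,b,'off',c[0]-.4577-.01296*c[1])
E
```

```text
t: 10.52
position: [0.459, 0.177, 0.0284]
orientation: [2.237, 2.206, -0.001]
contact_force: [0.1, 3.4, 1.1]
gripper_width: 0.0321
finger_force: 1.2
t 10.5167 pos [0.459  0.177  0.0284] yaw -0.8 tilt [-0.001 -0.    -1.   ] F [0.1 3.4 1.1] w 0.0321 j7 -0.83
slide [-77.   1.  -0.] twist -0.0011
prev lead [0.49160363 0.13558191] [0.42241713 0.13551174] off -0.0024463092353167446
```

View pics/t5.png

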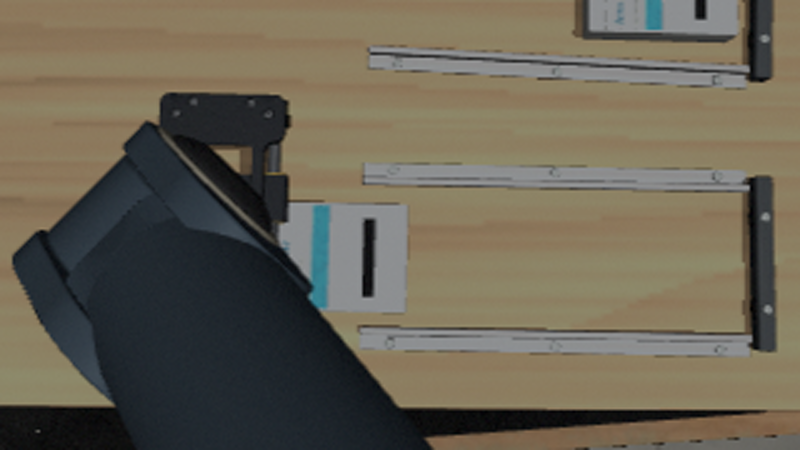

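Carton has entered: leading edge at column 408, rows 205 to 314. Clear of the rails (inner edges about 185 and 329) by more than 9 mm on each side.

```bash
python3 -m pendant '{"grip":[160,160,160,160,160,160,160,160,160,160],"slide":[[-6,0,0],[-14,0,0],[-22,0,0],[-30,0,0],[-38,0,0],[-46,1,0],[-54,1,0],[-62,1,0],[-70,1,0],[-76,1,0]],"twist":[-0.001,-0.001,-0.001,-0.001,-0.001,-0.001,-0.001,-0.001,-0.001,-0.001]}'; python3 -c "
from h import *
go(.4577+.01296*.025,.025,.0285,-.74)"
```

```text
t: 11.4
position: [0.459, 0.1009, 0.0284]
orientation: [2.236, 2.207, -0.001]
contact_force: [-0.0, 1.4, -0.9]
gripper_width: 0.0324
finger_force: 0.7
t 11.4 pos [0.459  0.1009 0.0284] yaw -0.74 tilt [-0.001 -0.    -1.   ] F [-0.   1.4 -0.9] w 0.0324 j7 -0.68
slide [-75.9   0.   -0. ] twist 0.0001
```

```bash
python3 -m pendant '{"grip":[160,160,160,160,160,160,160,160,160,160],"slide":[[-6,0,0],[-14,0,0],[-22,0,0],[-30,0,0],[-38,0,0],[-46,0,0],[-54,0,0],[-62,0,0],[-70,0,0],[-76,0,0]],"twist":[0,0,0,0,0,0,0,0,0,0]}'; python3 -c "
from h import *
go(.4577+.01296*-.035,-.035,.0285,-.74)
i=read_camera('top');cv2.imwrite('pics/t6.png',cv2.resize(i[230:410,160:480],None,fx=2.5,fy=2.5,interpolation=2))"
```

```text
t: 12.23
position: [0.4582, 0.0251, 0.0285]
orientation: [2.235, 2.207, -0.0]
contact_force: [-0.1, 2.0, -0.4]
gripper_width: 0.0319
finger_force: 0.7
t 12.2333 pos [0.4582 0.0251 0.0285] yaw -0.72 tilt [-0. -0. -1.] F [-0.1  2.  -0.4] w 0.0319 j7 -0.52
slide [-60.2  -0.2   0. ] twist 0.0003
```

View pics/t6.png

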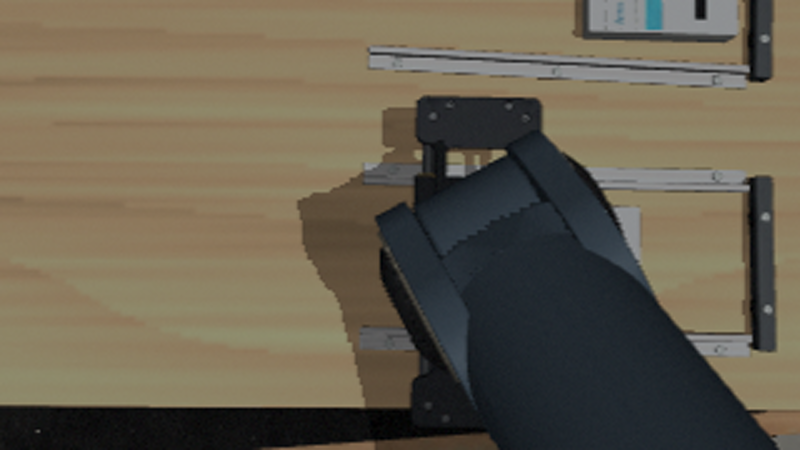

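Leading edge at column 640, top corner row 207, square and clear of the far rail. The stop face top is near column 757, about 75 mm to go. Next 62 mm, slowing.

```bash
python3 -m pendant '{"grip":[160,160,160,160,160,160,160,160,160,160],"slide":[[-6,0,0],[-14,0,0],[-22,0,0],[-30,0,0],[-38,0,0],[-46,0,0],[-53,0,0],[-58,0,0],[-61,0,0],[-62,0,0]],"twist":[0,0,0,0,0,0,0,0,0,0]}'; python3 -c "
from h import *
go(.4577+.01296*-.05,-.05,.0285,-.74)
i=read_camera('top');m=camera_model('top');cv2.imwrite('pics/t7.png',cv2.resize(i[290:382,400:490],None,fx=6,fy=6,interpolation=2))
for r in(312,318,324):print(i[r,436:472].mean(1).astype(int))
for c in(452,455,458,461,463,464):print(c,w(m,(c,315),.046)[1].round(4),w(m,(c,315),.034)[1].round(4),w(m,(c,315),.012)[1].round(4))"
```

```text
t: 13.12
position: [0.4576, -0.0362, 0.0286]
orientation: [2.235, 2.207, 0.0]
contact_force: [0.7, 3.1, 1.6]
gripper_width: 0.0325
finger_force: 1.4
t 13.1167 pos [ 0.4576 -0.0362  0.0286] yaw -0.73 tilt [ 0.  0. -1.] F [0.7 3.1 1.6] w 0.0325 j7 -0.38
slide [-13.8  -0.3   0.1] twist 0.0002
[ 59  58  46  22  16  18  20  22  32  42  46  44  45  44  46  43  43  44
  45  43  44  44  44  44  44  53  67  57  62  62  60  60  69  99 123 123]
[ 42  44  45  46  47  47  47  48  47  44  27  21  26  39  47  48  47  48
  50  50  50  50  50  52  51  51  52  54  51  54  61  73  65  90 121 122]
[ 42  43  41  43  44  44  44  47  45  47  45  48  49  48  42  20  31  48
  54  54  55  54  54  54  58  57  57  57  57  56  58  58  59  70 101 124]
452 -0.1464 -0.1493 -0.1545
455 -0.1513 -0.1542 -0.1596
458 -0.1562 -0.1592 -0.1647
461 -0.1611 -0.1642 -0.1698
463 -0.1643 -0.1675 -0.1732
464 -0.166 -0.1691 -0.1749
```

View pics/t7.png

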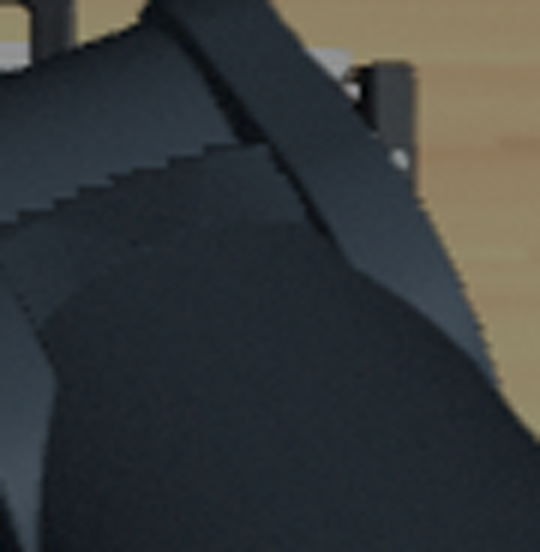

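The arm hides most of it, but the stop's top edge is at column 462, putting its face at y ≈ -0.165. The carton's lead is at about -0.150. Moving 11 mm more, gently.

```bash
python3 -m pendant '{"grip":[160,160,160,160,160,160,160,160],"slide":[[-2,0,0],[-4,0,0],[-6,0,0],[-8,0,0],[-9,0,0],[-10,0,0],[-11,0,0],[-11,0,0]],"twist":[0,0,0,0,0,0,0,0]}'; python3 -m pendant '{"grip":[160,160,160,160,160,160,160,160,160,160],"slide":[[3,0,0],[10,0,0],[20,0,0],[35,0,0],[50,0,-15],[70,0,-40],[100,0,-70],[135,0,-100],[170,0,-120],[205,0,-120]],"twist":[0,0,0,0,0,0,0,0,0,0]}'; python3 -m pendant '{"grip":[160,160,160,160,160],"slide":[[35,0,0],[70,0,0],[100,0,0],[120,0,0],[120,0,0]],"twist":[0,0,0,0,0]}'; python3 -c "
from h import *
i=read_camera('top');m=camera_model('top');cv2.imwrite('pics/t8.png',cv2.resize(i[180:382,290:490],None,fx=2.9,fy=2.9,interpolation=2))
for r in(318,330,342):print(i[r,440:472].mean(1).astype(int))
print(carton(i,m,(370,306,470,360)))
for q in('stored_carton','loupe','usb_charger'):print(q,[r['rect'] for r in search_frame(q,'top')[:2]])
"
```

```text
t: 13.83
position: [0.4574, -0.047, 0.0285]
orientation: [2.235, 2.208, -0.0]
contact_force: [0.5, 2.3, 0.9]
gripper_width: 0.0329
finger_force: 1.0
t: 14.67
position: [0.4617, 0.1608, 0.1526]
orientation: [2.233, 2.203, 0.01]
contact_force: [1.1, -0.9, -0.1]
gripper_width: 0.0323
finger_force: 0.0
t: 15.08
position: [0.4594, 0.2846, 0.1489]
orientation: [-2.224, -2.215, -0.005]
contact_force: [-0.1, 0.7, 0.7]
gripper_width: 0.0328
finger_force: 0.0
[145 144 144 143 143 143 145 144 144 144 144 144 144 144 144 145 144 143
 144 132  69  14  31  55  65  77  87  82  62  88 119 119]
[143 144 131  45  18  21  18  85 144 144 143 144 144 144 144 144 144 144
 144 138 102  17  28  52  63  62  62  61  58  81 123 124]
[144 145 131  65  16  19  17  67 125 144 144 145 144 144 144 143 144 144
 144 144 128  15  26  48  62  64  62  63  60  74 108 121]
(array([ 0.45589474, -0.10818005], dtype=float32), np.float32(1.5542619), (100.82054138183594, 70.33712768554688))
stored_carton [[394.3, 198.9, 454.5, 243.9], [188.1, 175.9, 208.0, 196.7]]
loupe [[252.6, 153.2, 274.7, 178.6]]
usb_charger [[391.2, 199.6, 451.6, 247.3], [186.8, 176.1, 209.8, 197.8]]
```

View pics/t8.png

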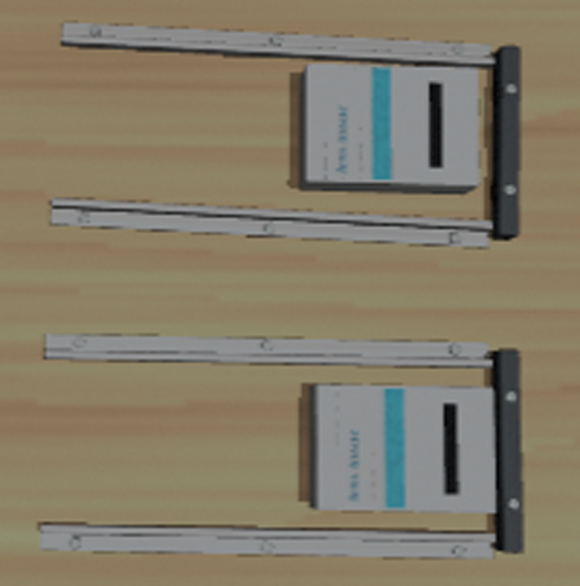

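The carton stands square in the lane. Its leading edge is at crop x≈494 against a stop edge near 497, giving a gap of 5 to 9 mm by calculation. That is inside the limit but close, so I'll nudge it 4 mm more for margin.

```bash
python3 -c "
from h import *
go(.4577,-.01,.15,-.74)"; python3 -m pendant '{"grip":[160,160,160,160,160,160,160,160,160,160],"slide":[[-35,-2,0],[-70,-2,0],[-105,-2,0],[-140,-2,0],[-175,-3,0],[-210,-3,0],[-240,-3,0],[-265,-3,0],[-270,-3,0],[-270,-3,0]],"twist":[0,0,0,0,0,0,0,0,0,0]}';  python3 -c "
from h import *
go(.4572,-.03,.0285,-.74)"
```

```text
t 15.2833 pos [0.461  0.2771 0.1481] yaw -0.73 tilt [-0.002 -0.001 -1.   ] F [0.4 0.3 0.7] w 0.0323 j7 -0.9
slide [-287.1    0.4   -1.4] twist 0.0001
t: 16.12
position: [0.4544, 0.0051, 0.1484]
orientation: [2.242, 2.2, -0.002]
contact_force: [-0.2, -0.6, -0.6]
gripper_width: 0.0326
finger_force: 0.0
t 16.1167 pos [0.4544 0.0051 0.1484] yaw -1.07 tilt [-0.001 -0.    -1.   ] F [-0.2 -0.6 -0.6] w 0.0326 j7 -0.3
slide [-34.9   3.5 120. ] twist -0.0057
```

```bash
python3 -m pendant '{"grip":[160,160,160,160,160,160,160,160,160,160],"slide":[[0,3,25],[0,3,50],[0,3,75],[0,3,95],[0,3,110],[0,3,118],[0,3,120],[-8,3,120],[-20,3,120],[-30,3,120]],"twist":[-0.006,-0.006,-0.006,-0.006,-0.006,-0.006,-0.006,-0.006,-0.006,-0.006]}';  python3 -c "
from h import *
go(.4572,-.051,.0285,-.74)"
```

```text
t: 16.95
position: [0.4585, -0.0225, 0.0295]
orientation: [2.226, 2.214, 0.002]
contact_force: [0.1, 0.1, 0.4]
gripper_width: 0.0325
finger_force: 0.0
t 16.95 pos [ 0.4585 -0.0225  0.0295] yaw -0.32 tilt [-0.     0.002 -1.   ] F [0.1 0.1 0.4] w 0.0325 j7 -0.4
slide [-28.5  -1.1   1. ] twist 0.0073
```

```bash
python3 -m pendant '{"grip":[160,160,160,160,160,160,160,160,160,160],"slide":[[-6,-1,0],[-12,-1,0],[-17,-1,0],[-20,-1,0],[-22,-1,0],[-24,-1,0],[-25,-1,0],[-26,-1,0],[-27,-1,0],[-28,-1,0]],"twist":[0.007,0.007,0.007,0.007,0.007,0.007,0.007,0.007,0.007,0.007]}';  python3 -c "
from h import *
go(.4572,-.051,.0285,-.74)"
```

```text
t: 17.78
position: [0.4566, -0.049, 0.0285]
orientation: [-2.234, -2.208, -0.001]
contact_force: [0.2, 1.4, 0.4]
gripper_width: 0.0323
finger_force: 1.0
t 17.7833 pos [ 0.4566 -0.049   0.0285] yaw -0.68 tilt [ 0.001  0.    -1.   ] F [0.2 1.4 0.4] w 0.0323 j7 -0.35
slide [-2.   0.6  0. ] twist 0.001
```

```bash
python3 -m pendant '{"grip":[160,160,160,160],"slide":[[-1,0,0],[-2,0,0],[-2,0,0],[-2,0,0]],"twist":[0,0,0,0]}'; python3 -m pendant '{"grip":[160,160,160,160,160,160,160,160,160,160],"slide":[[3,0,0],[10,0,0],[20,0,0],[35,0,0],[50,0,-15],[70,0,-40],[100,0,-70],[135,0,-100],[170,0,-120],[205,0,-120]],"twist":[0,0,0,0,0,0,0,0,0,0]}'; python3 -m pendant '{"grip":[160,160,160,160,160,160],"slide":[[30,0,0],[55,0,0],[70,0,0],[70,0,0],[70,0,0],[70,0,0]],"twist":[0,0,0,0,0,0]}'; python3 -c "
from h import *
i=read_camera('top');m=camera_model('top')
for r in(318,330,342):print(i[r,440:472].mean(1).astype(int))
print(carton(i,m,(370,306,470,360)))
"
```

```text
t: 18.12
position: [0.4565, -0.0518, 0.0285]
orientation: [2.236, 2.207, 0.0]
contact_force: [-0.0, 1.1, -0.1]
gripper_width: 0.0326
finger_force: 0.8
t: 18.95
position: [0.4611, 0.156, 0.1527]
orientation: [2.234, 2.202, 0.01]
contact_force: [1.1, 0.9, 0.5]
gripper_width: 0.0326
finger_force: 0.0
t: 19.45
position: [0.4597, 0.2224, 0.1482]
orientation: [2.236, 2.206, -0.002]
contact_force: [0.4, 0.3, 0.9]
gripper_width: 0.0325
finger_force: 0.0
[145 146 146 145 146 146 146 146 146 147 146 146 146 145 146 146 146 146
 146 146 146 146 137  93  68  79  88  83  66  89 120 121]
[146 146 146 146 146 131  45  19  16  17  87 146 146 146 146 146 147 145
 146 145 145 146 141 114  65  65  62  63  59  83 126 126]
[145 146 147 146 146 131  48  18  21  19  68 127 146 145 146 146 146 146
 146 146 146 145 146 132  63  63  64  61  60  77 109 123]
(array([ 0.45576817, -0.11725491], dtype=float32), np.float32(1.5536853), (106.1029281616211, 70.33447265625))
```

```bash
python3 -c "
from bench import *
print(hand_in())"
```

```text
the job is handed in; nothing more can be done
None
```

The carton was pushed lengthwise down the empty lane to an estimated 1–4 mm from the end stop, square and clear of both rails. I moved the hand away and handed the job in at about 19.5 s; no verdict came back.

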